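Bolt the lid of the desk box and drop the bolt handle into its notch

TASK

The steel lock box behind the monitor has been left unbolted, its lid riding up on the rubber seal. Hold the lid down against the seal while you slide the bolt across into its keeper and fully home, then turn the bolt's handle down flat into its notch so that it cannot work back, and let go. Do not force or ram the bolt anywhere (a firm hand, not more), and leave the things lying around alone.

Things in the scene. Friction and masses are not known exactly. Their poses are not given: they have to be found in the camera images.
- lockbox: Grey steel box fixed to the desk behind the monitor (reach over it: its top edge is 0.55 m above the desk), 120 (x) x 230 (y) x 62 mm. Origin: centre of the underside; x points to the back of the desk, y left, z up. Left 149 mm of the top: hinged lid. Right 78 mm: fixed deck, level with the shut lid. The bolt lies along y at local x = 0, its axis 76 mm above the desk once the lid is shut.
- lid: The hinged lid, 4 mm thick; it carries the bolt and, screwed on, the barrel: a slotted steel tube, 23 mm outside, that guides the bolt. A slot along its top lets the handle stem travel; at the keeper end of the slot an 8 mm wide notch runs down the +x side. Origin: middle of the hinge line at the lid's upper face, local (0, 114, 62) mm of the box; y points away from the keeper, z out of the lid.
- lid_hinge (a joint): Lid angle, rad: 0 shut, grows as its right edge rises. Untouched it rides up on its seal at about 0.05, so the bolt's nose is 7 mm too high for the keeper. Pressing down on the bolt's handle shuts it: about 16 N with the bolt drawn back, 12 N when its nose is at the keeper; then it stops hard on the box. Let go, it rises again unless bolted (then it rests at about 0.01).
- bolt: The bolt: steel rod, 14 mm diameter, with a handle. Origin: on the rod's axis at the handle. The rod lies along its y axis, nose 80 mm away on the -y side (1.5 mm chamfer), keeper beyond. The handle points along its z axis: a 6 mm stem and, 27 to 53 mm from the axis, a round steel grip of 16 mm diameter. Slot and keeper take no more than 20 N from the bolt before they are bent.
- bolt_slide (a joint): How far the bolt is slid towards the keeper, m: 0 drawn right back; the nose meets the keeper at 0.018; fully home, at the end of the slot, at 0.030 to 0.046: how far along the lid the barrel was screwed on differs from box to box, so slot end and notch must be felt. It slides with about 2.5 N of friction (more when it rubs in the keeper) and stays where left.
- bolt_turn (a joint): Handle angle, rad: 0 upright, 1.57 lying flat towards the box's +x side; it turns that way only. In the slot the stem can lean no more than about 0.15. Only within 2 mm of the slot's keeper end can it be turned down, into the notch; elsewhere it meets the slot's edge. Stiff (0.06 N m): it stays where it is left.
- grip (a point): Centre of the round grip on the bolt's handle, 40 mm from the rod's axis. With the handle upright it is 54 mm above the lid, and shutting the lid carries it about 3 mm towards the keeper.
- keeper: The steel ring on the fixed deck that receives the bolt: bore 17.4 mm, 14 mm long, axis 14 mm above the deck, on a 44 x 18 mm plate. Origin: on the deck under the middle of the ring.
- keeper_mouth (a point): Centre of the keeper's bore on the face towards the bolt.
- card_reader: Small black card reader, 18 x 48 x 9 mm, lying on the fixed deck. Leave it alone.
- screwdriver: Thin precision screwdriver, 138 mm long, lying on the desk to the right of the box. Leave it alone.
- charger_cube: White charger cube, 34 mm, on the desk at the right end of the box. Leave it alone.
- ssd: Flat external drive, 52 x 76 x 10 mm, on the desk to the right. Leave it alone.
- usb_hub: Aluminium hub, 30 x 108 x 11 mm, on the desk to the right. Leave it alone.
- battery_c: Loose round battery, 15 x 50 mm, on the desk to the right. Leave it alone.

How it is judged:
By the outcome, as a careful person would: the job done as asked, in the order asked, and still so for the second after the job is handed in, with the robot touching nothing.
It also fails if it takes over 64 s, if anything falls off the work surface, if the arm or the gripper's body presses on something with over 40 N, if the wrist force passes 120 N, or if a joint passes its speed limit or range.

ROBOT

A 7-joint arm with a two-finger parallel gripper is mounted at the origin on the work surface; the furniture and walls round the work are solid. World frame = base frame: x ahead of the robot, y to its left, z up, the work surface at z = 0. Lengths are in m, angles in rad, forces in N, time in s.
With the tool pointing down it reaches from about 0.4 to 0.85 m from the base axis. Payload 10.4 kg.
Tool frame: the origin (TCP) lies at the very end of the fingers, on their centre line; the grasp point (between the pads) lies 19 mm behind it; z points along the fingers, y is the line along which they close (so a half turn about z gives the same grasp; the last joint's range is limited). The gripper opens to 87 mm and grips with 3 to 60 N. Pads are 19 mm wide; open, the fingers measure 117 mm over their backs; the gripper's body (75 mm by 190 mm) begins 51 mm behind the grasp point.
Start: joints at [1.126, 0.332, -0.065, 1.46, 0.022, 1.35, -0.088], TCP at [0.256, -0.57, 0.223] pointing down, gripper open.
Joint ranges: [-2.6, 2.6], [-0.5, 2.12], [-1.47, 1.34], [0.16, 2.42], [-1.27, 4.41], [0.06, 2.06], [-2.6, 2.6]. Speed limits (rad/s): [2.22, 2.22, 2.79, 2.79, 3.14, 3.14, 3.14].

INTERFACE

Orientations are given as a unit quaternion [x, y, z, w].
In Python, from bench import * gives the robot as it stands.
- The arm moves only by the tool step_arm, never from a script. Its arguments are lists of equal length, an entry for each row: "delta_pos": the shift along the world's x, y, z in units of 25 mm (1.0 is 25 mm), a list of three; "turn": the turn about the world's z in units of 0.12 rad (1.0 is 0.12 rad). In form: {"delta_pos": [[tx, ty, tz], ...], "turn": [turn, ...]}. A call has 1 to 12 rows; each row shifts and turns the commanded pose from where the row before left it; what a row does not reach is not made up. A row lasts 1/10 s, in which the tool goes at most 50 mm and 8.59 degrees, less where a joint would pass 70% of its speed; a pose out of reach is approached as far as the arm can. A call with a number of a shift or a turn outside -1 to 1 is refused whole. A call with a gripper value outside its range is refused whole. "grip" is the closure, from 0 (fully open) to 1 (shut), set as the call begins (left out, the last holds). The fingers move at their own pace and stop on an object; "newtons" is the grip in N (left out, the last holds). Time passes only in rows, so rows that do not move let the fingers close. It gives the time, the measured TCP pose, the force, the opening and the grip force at its end, in the units of the state.
- read_state(): the state, without advancing time (a new reading comes with each control period).
- camera(name): name is "side" or "top" or "wrist"; returns a dict with "image" (420x560x3 uint8, red, green, blue), "z_map" (420x560 float32, m along the optical axis (not along the pixel's ray), 0 where there is no reading), "mtx" (3x3 intrinsics, pixels), "view" (4x4, takes a point from world to camera coordinates). Camera axes: x right, y up, looking along -z (the intrinsics and any distortion apply to the point x, -y, -z); pixel columns grow to the right and rows downward; lengths in m; the calibration is good to about 2 mm. The wrist camera is an equidistant fisheye: a pixel r from the principal point sees the ray r / f radians off the axis. A picture is of the moment at which its call begins.
- close_job(): hands the job in; it is judged then, once.
The state is a dict: "time": time; "joint_positions": joint angles; "joint_vel": joint speeds; "joint_torque": joint torques, N m; "ee_pos": TCP position; "eef_rot": TCP orientation; "ft_force": force on the tool from outside, world axes, zero at the start; "torque": the same for the moment, N m; "width": finger opening in m; "grip_force": force on a finger pad.
Only numpy, scipy, OpenCV 4.12 (cv2) and the standard library are available. Lean on these libraries where they do the work, as an engineer would, in place of code of your own. Each camera call takes 0.05 s, during which the arm holds its last target. There are 200 camera calls.

## Working session

There is one attempt and no reset: what is moved stays moved. The work goes in short steps, Python scripts to look and compute and a tool call to move; the robot and the scene stay as the last step left them, time stands still between calls to the robot, and variables do not carry over. Pictures are saved under pics/ and viewed, at most 10 in all, crops included, and the job is handed in when it is done.

Besides the shell and the picture viewer there is one more tool, called after "Request:" as name(argument=value, ...), one argument or row to a line, values as JSON. step_arm: Moves the arm, as the interface text tells. Shifts and turns lie within -1 to 1; 1 stands for 25 mm of shift or 0.12 rad of turn. Its arguments: {"type":"object","properties":{"delta_pos":{"type":"array"},"turn":{"type":"array"},"grip":{"type":"number"},"newtons":{"type":"number"}},"required":["delta_pos","turn"]}

```bash
mkdir -p pics; ls; python3 - <<'E'
from bench import *
import cv2,numpy as np
s=read_state();print({k:np.round(v,3) for k,v in s.items()})
for n in ("side","top"):
    c=camera(n);cv2.imwrite(f"pics/{n}0.png",c["image"][:,:,::-1]);np.savez(f"{n}0.npz",**c);print(n,c["mtx"],np.round(c["view"],3))
E
```

```text
pics
{'time': np.float64(0.0), 'joint_positions': array([ 1.126,  0.333, -0.065,  1.461,  0.022,  1.35 , -0.089]), 'joint_vel': array([ 0.002, -0.   , -0.   , -0.   , -0.001,  0.001,  0.003]), 'joint_torque': array([-0.0000e+00, -6.2326e+01,  2.4000e-02, -3.8989e+01, -6.1000e-02,
        4.0000e-02,  0.0000e+00]), 'ee_pos': array([ 0.256, -0.57 ,  0.222]), 'eef_rot': array([ 0.978,  0.209, -0.   , -0.001]), 'ft_force': array([-0.585, -0.02 , -0.039]), 'torque': array([ 0.053, -0.024, -0.029]), 'grip_force': np.float64(0.0), 'width': np.float64(0.087)}
side [[507.07961479   0.         283.74019395]
 [  0.         507.07961479 203.50139528]
 [  0.           0.           1.        ]] [[ 0.892 -0.452  0.023 -0.415]
 [ 0.196  0.431  0.881 -0.111]
 [-0.408 -0.781  0.473 -1.392]
 [ 0.     0.     0.     1.   ]]
top [[455.08192621   0.         282.87798487]
 [  0.         455.08192621 209.0118632 ]
 [  0.           0.           1.        ]] [[-0.007 -1.    -0.01  -0.137]
 [ 0.997 -0.008  0.073 -0.382]
 [-0.073 -0.009  0.997 -1.075]
 [ 0.     0.     0.     1.   ]]
```

View pics/side0.png

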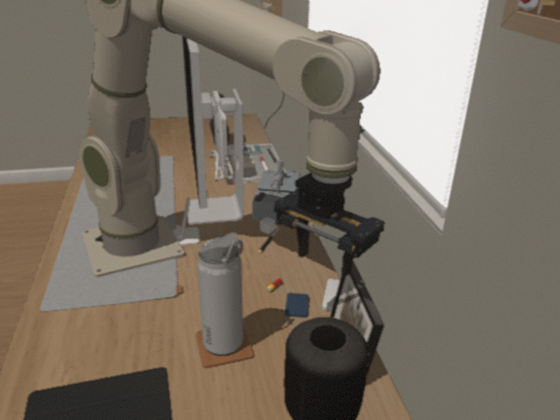

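View pics/top0.png

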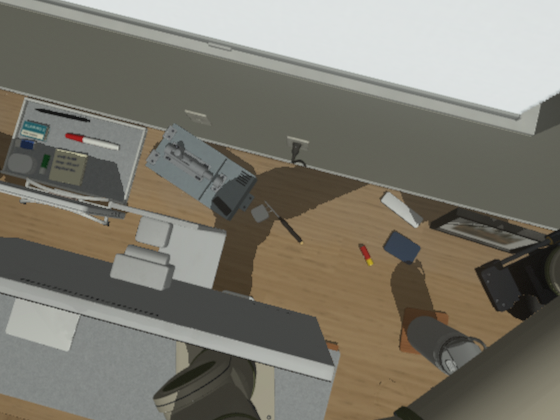

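The top view shows the box at about (150–255, 125–220), with its bolt near (200,160). The card reader is at about (225,203). The side view shows the box at about (275,190), partly behind the gripper. I'll enlarge that region.

```bash
cat > h.py <<'E'
import numpy as np,cv2
def pt(c,u,v,z=None):
    """pixel -> world; z: plane height, or None: use the depth map"""
    K,V=c["mtx"],c["view"]; R,t=V[:3,:3],V[:3,3]; o=-R.T@t
    d=R.T@np.array([(u-K[0,2])/K[0,0],-(v-K[1,2])/K[1,1],-1])
    s=c["z_map"][int(round(v)),int(round(u))] if z is None else (z-o[2])/d[2]
    return o+s*d
def px(c,p):
    K,V=c["mtx"],c["view"]; q=V[:3,:3]@p+V[:3,3]
    return K[0,2]-K[0,0]*q[0]/q[2], K[1,2]+K[1,1]*q[1]/q[2]
E
python3 - <<'E'
from h import *
t=np.load("top0.npz");a=t["image"][115:230,140:265,::-1]
cv2.imwrite("pics/topc.png",cv2.resize(a,None,fx=6,fy=5.2*6/5.2*0+5.2,interpolation=cv2.INTER_CUBIC) if 0 else cv2.resize(a,(625,575),interpolation=cv2.INTER_CUBIC))
for v in range(125,222,6): print(v,[int(1000*pt(t,u,v)[2]) for u in range(148,262,6)])
E
```

```text
125 [-655, -637, -594, -568, 62, -507, -482, -454, -439, -399, -352, -357, -334, -311, -291, -271, -251, -234, -205]
131 [-4, -2, -3, 64, 1098, 65, 65, -567, -532, -512, -486, -449, -425, -396, -373, -356, -331, -308, -290]
137 [0, -4, -2, 63, 65, 62, 62, 65, -651, -619, -587, -559, -531, -504, -481, -455, -424, -399, -380]
143 [0, -2, 63, 60, 66, 62, 64, 61, 65, 65, -2, -662, -651, -617, -588, -565, -527, -502, -479]
149 [1, 1, 66, 86, 84, 63, 60, 63, 62, 68, 64, 0, 1098, 0, 0, -654, -649, -615, -584]
155 [3, 64, 64, 65, 85, 132, 84, 69, 67, 66, 69, 69, 67, -1, 1, 2, -4, 0, -2]
161 [63, 63, 60, 69, 65, 85, 88, 81, 67, 66, 68, 66, 67, 60, 0, -3, 0, -4, 4]
167 [61, 64, 61, 63, 63, 63, 72, 88, 89, 86, 68, 65, 3, 60, 61, 61, 0, -2, 1]
173 [-3, -2, 64, 66, 63, 65, 64, 68, 88, 94, 84, 68, 62, 64, 57, 59, 57, 2, 1]
179 [0, -1, 0, 65, 63, 65, 64, 64, 69, 68, 87, 61, 82, 63, 60, 60, 63, 65, 25]
185 [-4, 3, 0, 0, -1, 65, 64, 64, 66, 65, 3, 85, 68, 64, 59, 61, 61, 56, 0]
191 [1, -3, 0, -5, 0, 0, 67, 69, 65, 71, 64, 61, 60, 65, 60, 62, 60, 0, -6]
197 [1, 0, 0, 0, -3, 0, 0, 1, 68, 65, 59, 62, 1098, 60, 64, 59, 24, 0, -4]
203 [-2, 0, 0, -1, -1, -2, 3, 1, -1, 61, 60, 75, 68, 64, 59, 51, 4, 0, -2]
209 [1, 1, -1, 0, -2, -2, -1, 3, -3, -1, -3, 61, 72, 71, 62, 1, 1, -4, 33]
215 [358, 359, 358, -1, -1, -3, -1, -1, 1, -6, 1, 0, 61, 72, 22, 0, -3, -2, 30]
221 [350, 349, 348, 359, 1098, 360, 280, -6, -3, -1, -1, 0, -2, 0, 0, -2, 0, 2, 35]
```

View pics/topc.png

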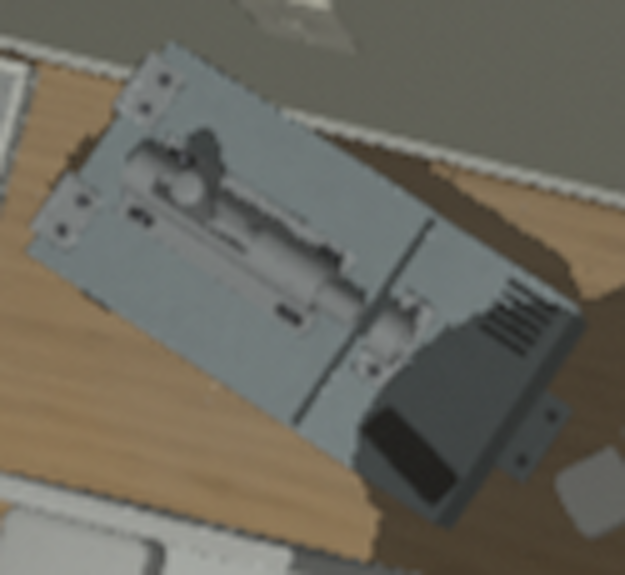

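The crop shows the grip top at crop (190,187), which is full pixel (178,152). The bolt nose is near crop (360,300), the keeper near (390,330), the card reader near (410,455) and the slot along the barrel. Next I'll measure the box pose.

```bash
python3 - <<'E'
from h import *
t=np.load("top0.npz")
H=np.zeros((420,560,3))
for v in range(115,235):
  for u in range(135,270): H[v,u]=pt(t,u,v)
z=H[...,2]; m=((z>.050)&(z<.11)).astype(np.uint8)
m=cv2.morphologyEx(m,cv2.MORPH_OPEN,np.ones((4,4)))
n,l,st,ce=cv2.connectedComponentsWithStats(m);i=1+np.argmax(st[1:,4]);P=H[l==i]
# project by plane z=.064 to kill depth noise
ys,xs=np.nonzero(l==i);Q=np.array([pt(t,u,v,.063)[:2] for u,v in zip(xs,ys)],np.float32)
r=cv2.minAreaRect(Q);print(r,cv2.boxPoints(r),n)
g=(z>.105)&(z<.15);ys,xs=np.nonzero(g);print("grip px",list(zip(xs,ys,(z[g]*1000).astype(int))))
for u,v in((178,152),): print(pt(t,u,v,.132))
b=(z>.080)&(z<.1);ys,xs=np.nonzero(b);B=np.array([pt(t,u,v,.088)[:2] for u,v in zip(xs,ys)],np.float32)
print("barrel/keeper line",cv2.fitLine(B,cv2.DIST_HUBER,0,.01,.01).ravel())
# monitor
o=t["z_map"];M=[pt(t,u,v) for v in range(200,420,3) for u in range(0,345,3)]
M=np.array(M);T=M[(M[:,2]>.5)&(M[:,2]<.6)&(M[:,0]>.1)];print("mon",len(T),T.min(0),T.max(0))
for lo in np.arange(-.2,.4,.1):
  s=T[(T[:,1]>lo)&(T[:,1]<lo+.1)]
  if len(s):print(round(lo,2),s[:,0].min(),s[:,0].max())
E
```

```text
((0.4880862534046173, 0.08480522036552429), (0.1524149775505066, 0.12007378786802292), 56.09331130981445) [[ 0.39574707  0.05504814]
 [ 0.49540195 -0.01193407]
 [ 0.58042544  0.1145623 ]
 [ 0.48077056  0.18154451]] 3
grip px [(np.int64(175), np.int64(150), np.int64(130)), (np.int64(176), np.int64(150), np.int64(129)), (np.int64(177), np.int64(150), np.int64(132)), (np.int64(178), np.int64(150), np.int64(130)), (np.int64(179), np.int64(150), np.int64(129)), (np.int64(174), np.int64(151), np.int64(130)), (np.int64(175), np.int64(151), np.int64(130)), (np.int64(176), np.int64(151), np.int64(129)), (np.int64(177), np.int64(151), np.int64(130)), (np.int64(178), np.int64(151), np.int64(130)), (np.int64(179), np.int64(151), np.int64(130)), (np.int64(174), np.int64(152), np.int64(128)), (np.int64(175), np.int64(152), np.int64(131)), (np.int64(176), np.int64(152), np.int64(129)), (np.int64(177), np.int64(152), np.int64(129)), (np.int64(178), np.int64(152), np.int64(131)), (np.int64(179), np.int64(152), np.int64(128)), (np.int64(180), np.int64(152), np.int64(128)), (np.int64(174), np.int64(153
[... 3050 characters left out ...]
4(230), np.int64(106)), (np.int64(217), np.int64(231), np.int64(143)), (np.int64(218), np.int64(231), np.int64(130)), (np.int64(219), np.int64(231), np.int64(116)), (np.int64(217), np.int64(232), np.int64(138)), (np.int64(218), np.int64(232), np.int64(124)), (np.int64(219), np.int64(232), np.int64(110))]
[0.49670826 0.08456393 0.132     ]
barrel/keeper line [0.54731315 0.8369279  0.4710529  0.0607761 ]
mon 951 [ 0.13763522 -0.20331342  0.50013251] [0.2687944  0.22719971 0.55096331]
-0.2 0.13763521864052067 0.18124994360245
-0.1 0.1621456475546006 0.20812513549368372
0.0 0.19140812879354033 0.23472223666647127
0.1 0.2168116027034686 0.2621543066047958
0.2 0.2624013683854325 0.2687943981193152
```

Request:
step_arm(
  delta_pos=[
    [0,0,1],
    [0,0,1],
    [0,0,1],
    [0,0,1],
    [0,0,1],
    [0,0,1],
    [0,0,1],
    [0,0,1],
    [0,0,1],
    [0,0,1],
    [0,0,1],
    [0,0,1],
  ],
  turn=[0,0,0,0,0,0,0,0,0,0,0,0],
)

```text
time: 1.3
ee_pos: [0.2558, -0.5701, 0.5233]
eef_rot: [0.978, 0.209, -0.0, -0.0]
ft_force: [0.3, -0.5, -0.1]
width: 0.0873
grip_force: 0.0
```

```bash
python3 - <<'E'
from h import *
t=np.load("top0.npz")
P=np.array([pt(t,u,v) for v in range(0,215,2) for u in range(0,440,2)])
for lo,hi in((-.68,-.4),(-.3,-.02),(.1,.3),(.3,.5),(.5,.8)):
  s=P[(P[:,2]>lo)&(P[:,2]<hi)&(P[:,0]>.4)&(P[:,1]>-.2)&(P[:,1]<.4)]
  if len(s)<20: print(lo,len(s));continue
  k=np.polyfit(s[:,1],s[:,0],1);print(lo,len(s),"x at y=.1",np.polyval(k,.1),k[0],np.ptp(s[:,2]),np.std(s[:,0]-np.polyval(k,s[:,1])))
s=np.load("side0.npz")
P=np.array([pt(s,u,v) for v in range(0,300,3) for u in range(230,560,3)])
for lo,hi in((.02,.1),(.1,.2),(.2,.4),(.4,.6),(.6,.8)):
  q=P[(P[:,2]>lo)&(P[:,2]<hi)&(P[:,0]>.4)&(P[:,0]<1)&(P[:,1]>-.3)]
  if len(q): print(lo,len(q),[(round(y,2),round(np.median(q[abs(q[:,1]-y)<.05][:,0]),3)) for y in np.arange(-.3,.5,.1) if (abs(q[:,1]-y)<.05).sum()>3])
E
```

```text
-0.68 573 x at y=.1 0.6867781410881088 0.2684498947121532 0.26804714933888807 0.0015537899340197063
-0.3 1399 x at y=.1 0.6860764990067433 0.2791387037603592 0.279282541312154 0.009236771005584257
0.1 3371 x at y=.1 0.6875421377352732 0.20977616301540403 0.19942081618129504 0.04465379640981352
0.3 1860 x at y=.1 0.7104360070183947 0.26706380505006366 0.19561945665670688 0.0011806906322766593
0.5 0
0.02 251 [(np.float64(-0.3), np.float64(0.59)), (np.float64(-0.2), np.float64(0.607)), (np.float64(-0.1), np.float64(0.629)), (np.float64(0.0), np.float64(0.445)), (np.float64(0.1), np.float64(0.486)), (np.float64(0.2), np.float64(0.495)), (np.float64(0.4), np.float64(0.77))]
0.1 133 [(np.float64(-0.3), np.float64(0.586)), (np.float64(-0.2), np.float64(0.605)), (np.float64(-0.1), np.float64(0.625)), (np.float64(0.1), np.float64(0.489)), (np.float64(0.4), np.float64(0.769))]
0.2 257 [(np.float64(-0.3), np.float64(0.607)), (np.float64(-0.2), np.float64(0.624)), (np.float64(-0.1), np.float64(0.649))]
0.4 607 [(np.float64(-0.3), np.float64(0.611)), (np.float64(-0.2), np.float64(0.629)), (np.float64(-0.1), np.float64(0.656)), (np.float64(0.0), np.float64(0.682)), (np.float64(0.1), np.float64(0.712)), (np.float64(0.2), np.float64(0.736)), (np.float64(0.3), np.float64(0.76)), (np.float64(0.4), np.float64(0.789))]
0.6 71 [(np.float64(-0.3), np.float64(0.61)), (np.float64(-0.2), np.float64(0.627)), (np.float64(-0.1), np.float64(0.655)), (np.float64(0.0), np.float64(0.686))]
```

Request:
step_arm(
  delta_pos=[
    [0,0,1],
    [0,0,1],
    [0,0,1],
    [0,0,1],
    [0.4,0.8,0],
    [0.4,0.8,0],
    [0.4,0.8,0],
    [0.4,0.8,0],
    [0.4,0.8,0],
    [0.4,0.8,0],
    [0.4,0.8,0],
    [0.4,0.8,0],
  ],
  turn=[0,0,0,0,0,0,0,0,0,0,0,0],
)

```text
time: 2.5
ee_pos: [0.329, -0.3941, 0.5759]
eef_rot: [0.978, 0.209, 0.006, 0.025]
ft_force: [-0.5, 0.1, 0.8]
width: 0.0871
grip_force: 0.0
```

```bash
python3 - <<'E'
from bench import *
import cv2,numpy as np
s=read_state();print(np.round(s['joint_positions'],3),s['ee_pos'],s['eef_rot'])
for n in ("side",):
    c=camera(n);cv2.imwrite(f"pics/{n}1.png",c["image"][:,:,::-1])
E
```

```text
[ 0.582  0.123  0.233  0.978 -0.014  1.994 -0.342] [ 0.32895499 -0.39407934  0.57587777] [0.97750418 0.20927935 0.00614119 0.02549555]
```

View pics/side1.png

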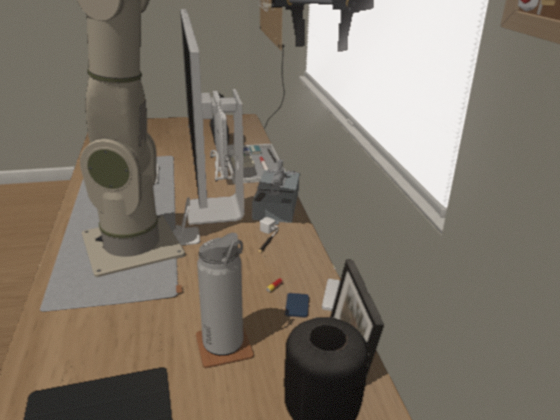

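The side view shows the arm clear above the desk beside the monitor, and joint 6 near its limit, so no more height. The box is at about (277,195). I'll go in behind the monitor while turning.

Request:
step_arm(
  delta_pos=[
    [0.5,0.8,-0.3],
    [0.5,0.9,-0.3],
    [0.5,0.9,-0.3],
    [0.5,0.9,-0.2],
    [0.4,0.9,0],
    [0.4,0.9,0],
    [0.3,0.9,0],
    [0.3,0.9,0],
    [0.3,0.9,0],
    [0.3,0.9,0],
    [0.3,0.9,0],
    [0.3,0.9,0],
  ],
  turn=[-0.4,-0.4,-0.4,-0.4,-0.4,-0.4,-0.4,-0.4,-0.4,-0.4,-0.4,-0.4],
)

```text
time: 3.75
ee_pos: [0.4432, -0.1267, 0.5484]
eef_rot: [0.997, -0.078, -0.001, 0.027]
ft_force: [-0.2, -0.2, 1.0]
width: 0.0871
grip_force: 0.0
```

```bash
python3 - <<'E'
from bench import *
import numpy as np
s=read_state();print(np.round(s['joint_positions'],3),s['ee_pos'],s['eef_rot'])
E
```

```text
[ 0.209  0.016 -0.073  1.15   0.059  1.973 -1.567] [ 0.44323694 -0.12666424  0.54844682] [ 9.96593542e-01 -7.79986972e-02 -7.07292969e-04  2.67771508e-02]
```

Request:
step_arm(
  delta_pos=[
    [0.2,0.7,-0.5],
    [0.2,0.7,-0.5],
    [0.2,0.7,-0.5],
    [0.2,0.7,-0.5],
    [0.2,0.7,-0.5],
    [0.2,0.7,-0.5],
    [0.2,0.7,-0.5],
    [0.2,0.7,-0.5],
    [0.2,0.7,-0.5],
    [0.2,0.7,-0.5],
    [0,0.7,-0.5],
    [0,0.7,-0.5],
  ],
  turn=[1,1,1,1,1,1,1,1,1,1,1,1],
)

```text
time: 4.95
ee_pos: [0.4928, 0.083, 0.3977]
eef_rot: [0.798, 0.602, 0.016, 0.021]
ft_force: [1.1, -0.2, 0.1]
width: 0.0866
grip_force: 0.0
```

Request:
step_arm(
  delta_pos=[
    [0,0,-0.5],
    [0,0,-0.5],
    [0,0,-0.5],
    [0,0,-0.5],
    [0,0,-0.5],
    [0,0,-0.5],
    [0,0,-0.5],
    [0,0,-0.5],
    [0,0,-0.5],
    [0,0,0],
    [0,0,0],
  ],
  turn=[1,1,1,1,1,1,1,1,1,1,0.6],
)

```text
time: 6.05
ee_pos: [0.4926, 0.0821, 0.2853]
eef_rot: [0.285, 0.958, 0.024, 0.007]
ft_force: [-0.9, 0.7, 0.1]
width: 0.0873
grip_force: 0.0
```

```bash
python3 - <<'E'
from bench import *
import numpy as np,cv2
s=read_state();print(np.round(s['joint_positions'],3),s['ee_pos'],s['eef_rot'])
c=camera("wrist");cv2.imwrite("pics/w2.png",c["image"][:,:,::-1]);np.savez("w2.npz",**c);print(c["mtx"],c["view"])
E
```

```text
[ 0.032  0.015 -0.265  1.7   -0.031  1.392  0.764] [0.49260112 0.08209016 0.28534721] [0.28493731 0.9582246  0.02384188 0.0069213 ]
[[325.1922621    0.         276.37252542]
 [  0.         325.1922621  210.45223873]
 [  0.           0.           1.        ]] [[ 0.54588757  0.83638739  0.04962753 -0.3510985 ]
 [-0.79992596  0.53787888 -0.26609167  0.39940409]
 [-0.24924932  0.10555778  0.96266938 -0.33634045]
 [ 0.          0.          0.          1.        ]]
```

View pics/w2.png

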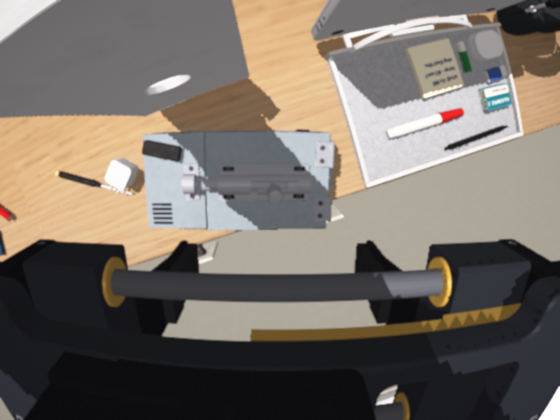

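The wrist view shows the box at about (145–335, 130–230). The bolt runs from the keeper at (190,185) to the barrel at (300,185), and the handle appears near (275,193). The tray and white cube are well clear. I'll enlarge the bolt and triangulate the grip.

```bash
cat >> h.py <<'E'
def wray(c,u,v):
    K,V=c["mtx"],c["view"];a=np.array([u-K[0,2],v-K[1,2]]);r=np.hypot(*a);th=r/K[0,0]
    d=np.array([np.sin(th)*a[0]/r,-np.sin(th)*a[1]/r,-np.cos(th)]);R=V[:3,:3]
    return -R.T@V[:3,3],R.T@d
def wpt(c,u,v,z):
    o,d=wray(c,u,v);return o+(z-o[2])/d[2]*d
def wpx(c,p):
    K,V=c["mtx"],c["view"];q=V[:3,:3]@p+V[:3,3];q=q*[1,-1,-1];r=np.hypot(q[0],q[1]);th=np.arctan2(r,q[2])
    return K[0,2]+K[0,0]*th*q[0]/r,K[1,2]+K[0,0]*th*q[1]/r
E
python3 - <<'E'
from h import *
c=np.load("w2.npz");t=np.load("top0.npz")
a=c["image"][150:220,170:330,::-1];cv2.imwrite("pics/w2c.png",cv2.resize(a,None,fx=5,fy=5,interpolation=cv2.INTER_CUBIC))
for z in(.126,.130,.134): print(z,pt(t,177.2,153,z), wpx(c,pt(t,177.2,153,z)))
E
```

```text
0.126 [0.49574592 0.08773475 0.126     ] (np.float64(275.54021045210135), np.float64(194.16697414145148))
0.13 [0.49494469 0.08675817 0.13      ] (np.float64(274.4758835617118), np.float64(194.91572510186828))
0.134 [0.49414347 0.0857816  0.134     ] (np.float64(273.38530505100596), np.float64(195.68313078369587))
```

View pics/w2c.png

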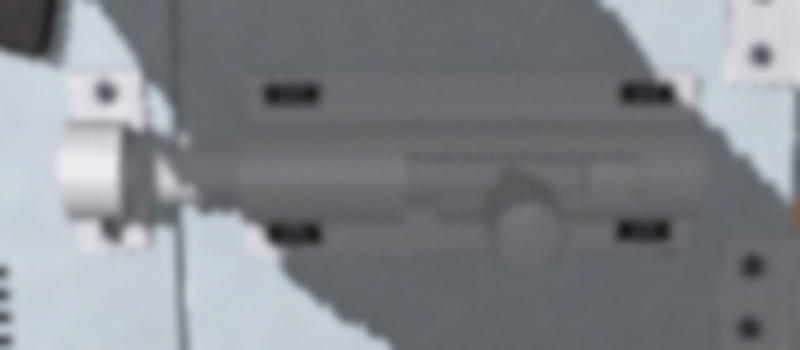

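The grip top is at crop (527,233), or (275.4,196.6) full, which agrees with the top view to about 2 mm. The slot's keeper end and notch show near crop (410–440,205), and the stem sits near (515,190). I'll descend to straddle the grip.

Request:
step_arm(
  delta_pos=[
    [0.1,0.2,-0.75],
    [0,0,-0.75],
    [0,0,-0.75],
    [0,0,-0.75],
    [0,0,-0.75],
    [0,0,-0.75],
    [0,0,-0.75],
    [0,0,-0.75],
    [0,0,-0.75],
    [0,0,-0.35],
    [0,0,0],
    [0,0,0],
  ],
  turn=[0,0,0,0,0,0,0,0,0,0,0,0],
)

```text
time: 7.3
ee_pos: [0.4963, 0.0868, 0.1089]
eef_rot: [0.288, 0.957, 0.025, 0.007]
ft_force: [1.2, 0.9, 0.2]
width: 0.0871
grip_force: 0.0
```

```bash
python3 - <<'E'
from bench import *
from h import *
s=read_state();print(s['ee_pos'],s['eef_rot'],s['ft_force'])
c=camera("wrist");cv2.imwrite("pics/w3.png",c["image"][:,:,::-1]);np.savez("w3.npz",**c)
print(wpx(c,s['ee_pos']))
E
```

```text
[0.49632364 0.08680825 0.10889715] [0.28831258 0.95718286 0.0250443  0.00704411] [1.15843255 0.92281549 0.24573863]
(np.float64(277.5975494552328), np.float64(258.95235504577477))
```

View pics/w3.png

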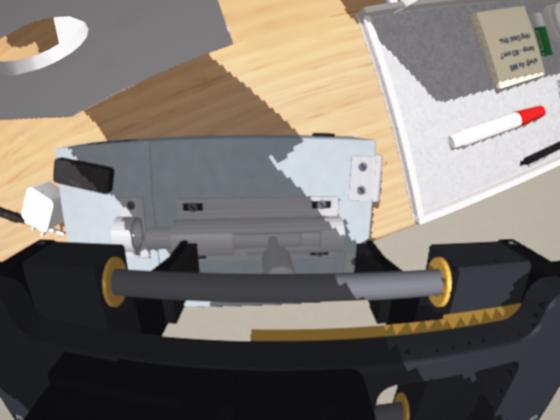

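The wrist view shows the handle near (277,250), between the fingers and in line with the TCP projection at (278,259). I'll close on it gently.

Request:
step_arm(
  delta_pos=[
    [0,0,0],
    [0,0,0],
    [0,0,0],
    [0,0,0],
    [0,0,0],
    [0,0,0],
    [0,0,0],
    [0,0,0],
  ],
  turn=[0,0,0,0,0,0,0,0],
  grip=1,
  newtons=25,
)

```text
time: 8.15
ee_pos: [0.4961, 0.0865, 0.108]
eef_rot: [0.288, 0.957, 0.025, 0.007]
ft_force: [0.3, 0.3, -0.0]
width: 0.031
grip_force: 0.0
```

Request:
step_arm(
  delta_pos=[
    [0,0,0],
    [0,0,0],
    [0,0,0],
    [0,0,0],
  ],
  turn=[0,0,0,0],
)

```text
time: 8.55
ee_pos: [0.4959, 0.0864, 0.1077]
eef_rot: [0.288, 0.957, 0.025, 0.006]
ft_force: [2.0, 0.9, -4.8]
width: 0.0157
grip_force: 24.8
```

Request:
step_arm(
  delta_pos=[
    [-0.02,-0.025,-0.04],
    [-0.02,-0.025,-0.04],
    [-0.02,-0.025,-0.04],
    [0,0,0],
  ],
  turn=[0,0,0,0],
)

```text
time: 8.95
ee_pos: [0.495, 0.0849, 0.1057]
eef_rot: [0.288, 0.957, 0.025, 0.007]
ft_force: [1.5, 2.1, 3.5]
width: 0.016
grip_force: 24.5
```

Request:
step_arm(
  delta_pos=[
    [-0.015,-0.025,-0.04],
    [-0.015,-0.025,-0.04],
    [0,0,-0.04],
    [0,0,0],
  ],
  turn=[0,0,0,0],
)

```text
time: 9.35
ee_pos: [0.4955, 0.0836, 0.1043]
eef_rot: [0.289, 0.957, 0.026, 0.008]
ft_force: [-1.6, 1.0, 17.0]
width: 0.0155
grip_force: 24.8
```

Request:
step_arm(
  delta_pos=[
    [0,0,-0.03],
    [0,0,-0.03],
    [0,0,0],
  ],
  turn=[0,0,0],
  newtons=40,
)

```text
time: 9.65
ee_pos: [0.4962, 0.0837, 0.104]
eef_rot: [0.289, 0.957, 0.026, 0.009]
ft_force: [-3.8, -0.1, 28.5]
width: 0.0155
grip_force: 40.2
```

Request:
step_arm(
  delta_pos=[
    [-0.02,-0.03,0.02],
    [-0.02,-0.03,0],
    [-0.02,-0.03,0],
    [-0.02,-0.03,0],
    [-0.02,-0.03,0],
    [-0.02,-0.03,0],
  ],
  turn=[0,0,0,0,0,0],
)

```text
time: 10.25
ee_pos: [0.4934, 0.0798, 0.1041]
eef_rot: [0.288, 0.957, 0.026, 0.009]
ft_force: [-0.4, 2.1, 21.1]
width: 0.0149
grip_force: 40.1
```

Request:
step_arm(
  delta_pos=[
    [-0.022,-0.033,0],
    [-0.022,-0.033,0],
    [-0.022,-0.033,0],
    [-0.022,-0.033,0],
    [-0.022,-0.033,0],
    [-0.022,-0.033,0],
  ],
  turn=[0,0,0,0,0,0],
)

```text
time: 10.85
ee_pos: [0.49, 0.0749, 0.104]
eef_rot: [0.288, 0.957, 0.026, 0.009]
ft_force: [-0.3, 3.1, 21.9]
width: 0.0153
grip_force: 40.1
```

Request:
step_arm(
  delta_pos=[
    [-0.022,-0.033,0],
    [-0.022,-0.033,0],
    [-0.022,-0.033,0],
    [-0.022,-0.033,0],
  ],
  turn=[0,0,0,0],
)

```text
time: 11.25
ee_pos: [0.4878, 0.0716, 0.104]
eef_rot: [0.288, 0.957, 0.026, 0.009]
ft_force: [-0.5, 3.2, 22.0]
width: 0.0149
grip_force: 40.1
```

Request:
step_arm(
  delta_pos=[
    [-0.022,-0.033,0],
    [-0.022,-0.033,0],
    [-0.022,-0.033,0],
  ],
  turn=[0,0,0],
)

```text
time: 11.55
ee_pos: [0.4862, 0.0691, 0.1041]
eef_rot: [0.288, 0.957, 0.026, 0.009]
ft_force: [-0.3, 3.7, 22.3]
width: 0.0155
grip_force: 40.1
```

Request:
step_arm(
  delta_pos=[
    [-0.022,-0.033,0],
    [-0.022,-0.033,0],
    [-0.022,-0.033,0],
  ],
  turn=[0,0,0],
)

```text
time: 11.85
ee_pos: [0.4845, 0.0666, 0.104]
eef_rot: [0.288, 0.957, 0.026, 0.009]
ft_force: [0.4, 4.4, 21.9]
width: 0.0152
grip_force: 40.1
```

Request:
step_arm(
  delta_pos=[
    [-0.022,-0.033,0],
    [-0.022,-0.033,0],
    [-0.022,-0.033,0],
  ],
  turn=[0,0,0],
)

```text
time: 12.15
ee_pos: [0.4839, 0.0661, 0.1042]
eef_rot: [0.288, 0.957, 0.028, 0.01]
ft_force: [7.4, 12.7, 14.2]
width: 0.0154
grip_force: 40.2
```

Request:
step_arm(
  delta_pos=[
    [0.022,0.033,0],
    [0,0,0],
  ],
  turn=[0,0],
)

```text
time: 12.35
ee_pos: [0.484, 0.0662, 0.1041]
eef_rot: [0.288, 0.957, 0.027, 0.01]
ft_force: [2.8, 8.2, 18.7]
width: 0.0152
grip_force: 40.2
```

```bash
python3 - <<'E'
from bench import *
from h import *
s=read_state();print(s['ee_pos'],s['ft_force'],s['torque'])
c=camera("wrist");np.savez("w4.npz",**c)
a=c["image"][190:300,80:400,::-1];cv2.imwrite("pics/w4c.png",cv2.resize(a,(800,275),interpolation=cv2.INTER_CUBIC))
E
```

```text
[0.48400469 0.0662084  0.10413867] [ 2.8196645   8.18134725 18.73921735] [ 1.59943192 -0.47286998 -0.02773964]
```

View pics/w4c.png

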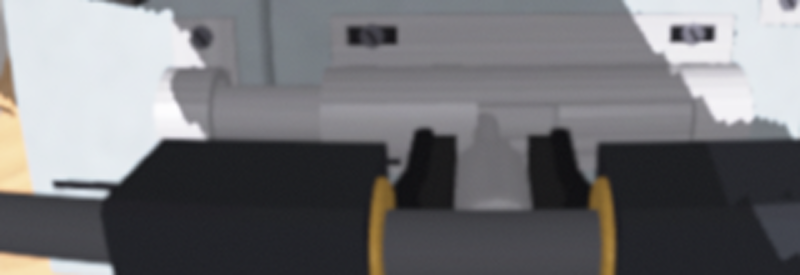

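The crop shows the stem at crop x≈488, against the slot's keeper end at x≈478, which is about 3 mm or the stem's half-width. The rod enters the keeper ring at x≈213. That matches the rise in force, so the bolt is home. I'll start turning the handle towards box +x while keeping light pressure home.

Request:
step_arm(
  delta_pos=[
    [0.07,-0.03,0],
    [0.06,-0.045,0],
    [0.06,-0.045,-0.01],
    [0.06,-0.045,-0.02],
    [0.06,-0.045,-0.02],
    [0,0,0],
  ],
  turn=[0,0,0,0,0,0],
  newtons=25,
)

```text
time: 13.0
ee_pos: [0.4907, 0.0617, 0.1015]
eef_rot: [0.287, 0.957, 0.027, 0.008]
ft_force: [5.4, 11.1, 7.5]
width: 0.0156
grip_force: 24.9
```

Request:
step_arm(
  delta_pos=[
    [0.075,-0.025,0.02],
    [0.065,-0.035,0],
    [0.06,-0.045,-0.02],
    [0.06,-0.045,-0.02],
    [0,0,0],
  ],
  turn=[0,0,0,0,0],
)

```text
time: 13.5
ee_pos: [0.4956, 0.0583, 0.0997]
eef_rot: [0.287, 0.957, 0.027, 0.007]
ft_force: [2.5, 13.7, 0.8]
width: 0.0155
grip_force: 25.0
```

Request:
step_arm(
  delta_pos=[
    [0.02,0.03,0.02],
    [0.06,-0.04,0],
    [0.06,-0.04,-0.03],
    [0.06,-0.04,-0.04],
    [0,0,0],
  ],
  turn=[0,0,0,0,0],
)

```text
time: 14.0
ee_pos: [0.4998, 0.0557, 0.0979]
eef_rot: [0.287, 0.957, 0.026, 0.006]
ft_force: [1.1, 11.5, -0.4]
width: 0.0152
grip_force: 25.0
```

Request:
step_arm(
  delta_pos=[
    [0.08,-0.03,-0.02],
    [0.09,-0.05,-0.05],
    [0.08,-0.055,-0.06],
    [0.07,-0.045,-0.06],
    [0.05,-0.035,-0.06],
    [0,0,0],
  ],
  turn=[0,0,0,0,0,0],
)

```text
time: 14.6
ee_pos: [0.5093, 0.0501, 0.0917]
eef_rot: [0.287, 0.957, 0.026, 0.006]
ft_force: [1.8, 11.3, -0.2]
width: 0.0153
grip_force: 24.9
```

Request:
step_arm(
  delta_pos=[
    [0.07,-0.03,-0.08],
    [0.06,-0.04,-0.09],
    [0.05,-0.035,-0.1],
    [0.04,-0.025,-0.1],
    [0.03,-0.015,-0.1],
    [0,0,0],
  ],
  turn=[0,0,0,0,0,0],
)

```text
time: 15.2
ee_pos: [0.5167, 0.0452, 0.0806]
eef_rot: [0.288, 0.957, 0.026, 0.007]
ft_force: [2.8, 6.4, 4.1]
width: 0.0149
grip_force: 25.0
```

Request:
step_arm(
  delta_pos=[
    [0,0,-0.1],
    [0,0,-0.1],
    [0,0,-0.1],
    [0,0,-0.1],
    [0,0,0],
  ],
  turn=[0,0,0,0,0],
)

```text
time: 15.7
ee_pos: [0.519, 0.0436, 0.0718]
eef_rot: [0.289, 0.957, 0.026, 0.01]
ft_force: [9.2, 1.4, 6.3]
width: 0.0151
grip_force: 25.0
```

Request:
step_arm(
  delta_pos=[
    [0.03,-0.02,-0.06],
    [0,0,-0.06],
    [0,0,-0.04],
    [0,0,0],
  ],
  turn=[0,0,0,0],
)

```text
time: 16.1
ee_pos: [0.5197, 0.0432, 0.0679]
eef_rot: [0.289, 0.957, 0.026, 0.01]
ft_force: [9.3, 1.7, 6.1]
width: 0.0146
grip_force: 25.0
```

Request:
step_arm(
  delta_pos=[
    [0.01,-0.01,-0.05],
    [0,0,-0.05],
    [0,0,0],
  ],
  turn=[0,0,0],
)

```text
time: 16.4
ee_pos: [0.52, 0.0431, 0.0654]
eef_rot: [0.289, 0.957, 0.026, 0.01]
ft_force: [9.2, 1.8, 5.5]
width: 0.015
grip_force: 25.0
```

Request:
step_arm(
  delta_pos=[
    [0,0,0],
    [0,0,0],
    [0,0,0],
    [0,0,0],
    [0,0,0],
    [0,0,0.5],
    [0,0,0.5],
    [0,0,0.5],
    [0,0,0.5],
    [0,0,0],
    [0,0,0],
  ],
  turn=[0,0,0,0,0,0,0,0,0,0,0],
  grip=0.5,
)

```text
time: 17.5
ee_pos: [0.5167, 0.0429, 0.1138]
eef_rot: [0.289, 0.957, 0.025, 0.007]
ft_force: [-0.3, 0.5, -0.1]
width: 0.0436
grip_force: 0.0
```

```bash
python3 - <<'E'
from bench import *
from h import *
s=read_state();print(s['ee_pos'],s['ft_force'],s['width'])
c=camera("wrist");np.savez("w5.npz",**c)
a=c["image"][150:330,60:420,::-1];cv2.imwrite("pics/w5c.png",cv2.resize(a,(800,400),interpolation=cv2.INTER_CUBIC))
E
```

```text
[0.51672246 0.04288284 0.11377691] [-0.28018839  0.46485745 -0.08654377] 0.043566736417045594
```

View pics/w5c.png

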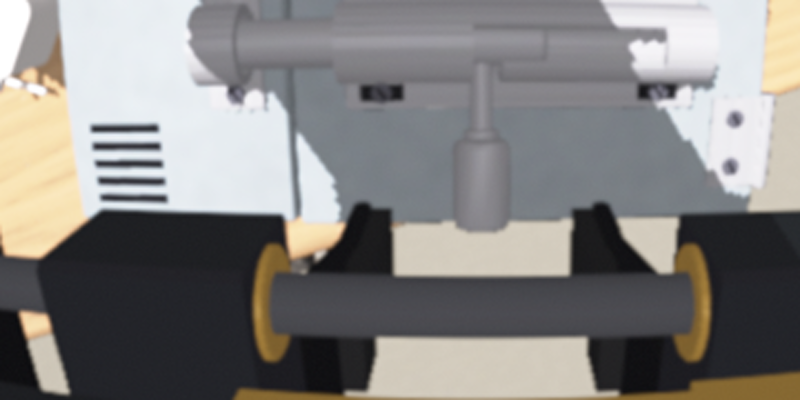

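The handle now points to box +x, with its stem (482,90) in the notch and the grip at (482,185). The keeper has swallowed the nose at (240,45). I'll close the fingers and press lightly from above to make sure it is fully down.

Request:
step_arm(
  delta_pos=[
    [0,0,0],
    [0,0,0],
    [0,0,0],
    [0,0,0],
    [0,0,0],
    [0,0,0],
    [0,0,0],
    [0,0,-0.3],
    [0,0,-0.3],
    [0,0,-0.2],
    [0,0,-0.1],
    [0,0,-0.1],
  ],
  turn=[0,0,0,0,0,0,0,0,0,0,0,0],
  grip=1,
)

```text
time: 18.75
ee_pos: [0.5168, 0.0428, 0.0884]
eef_rot: [0.289, 0.957, 0.025, 0.007]
ft_force: [1.1, -1.1, 1.3]
width: 0.0009
grip_force: 0.8
```

Request:
step_arm(
  delta_pos=[
    [0,0,-0.06],
    [0,0,-0.06],
    [0,0,0],
  ],
  turn=[0,0,0],
)

```text
time: 19.05
ee_pos: [0.5167, 0.043, 0.0855]
eef_rot: [0.289, 0.957, 0.025, 0.007]
ft_force: [-0.0, -0.3, 1.0]
width: 0.0006
grip_force: 0.1
```

Request:
step_arm(
  delta_pos=[
    [0,0,-0.04],
    [0,0,-0.04],
    [0,0,0],
  ],
  turn=[0,0,0],
)

```text
time: 19.35
ee_pos: [0.5169, 0.0431, 0.0842]
eef_rot: [0.288, 0.957, 0.025, 0.007]
ft_force: [-3.4, -2.0, 9.6]
width: 0.0004
grip_force: 4.6
```

Request:
step_arm(
  delta_pos=[
    [0,0,-0.03],
    [0,0,-0.03],
    [0,0,0],
  ],
  turn=[0,0,0],
)

```text
time: 19.65
ee_pos: [0.5174, 0.0438, 0.0838]
eef_rot: [0.288, 0.957, 0.026, 0.007]
ft_force: [-4.3, 1.1, 16.1]
width: 0.0007
grip_force: 8.3
```

Request:
step_arm(
  delta_pos=[
    [0,0,0.3],
    [0,0,0.8],
    [0,0,1],
    [0,0,1],
    [0,0,1],
    [0,0,1],
    [0,0,0],
    [0,0,0],
  ],
  turn=[0,0,0,0,0,0,0,0],
)

```text
time: 20.45
ee_pos: [0.5166, 0.0431, 0.2096]
eef_rot: [0.288, 0.957, 0.025, 0.007]
ft_force: [0.1, -0.4, -0.3]
width: 0.0003
grip_force: 0.0
```

```bash
python3 - <<'E'
from bench import *
from h import *
s=read_state();print(s['ee_pos'],s['ft_force'])
c=camera("wrist");np.savez("w6.npz",**c)
a=c["image"][120:270,100:380,::-1];cv2.imwrite("pics/w6c.png",cv2.resize(a,(784,420),interpolation=cv2.INTER_CUBIC))
E
```

```text
[0.5165942  0.04305253 0.20956398] [ 0.13702534 -0.35644692 -0.25866092]
```

View pics/w6c.png

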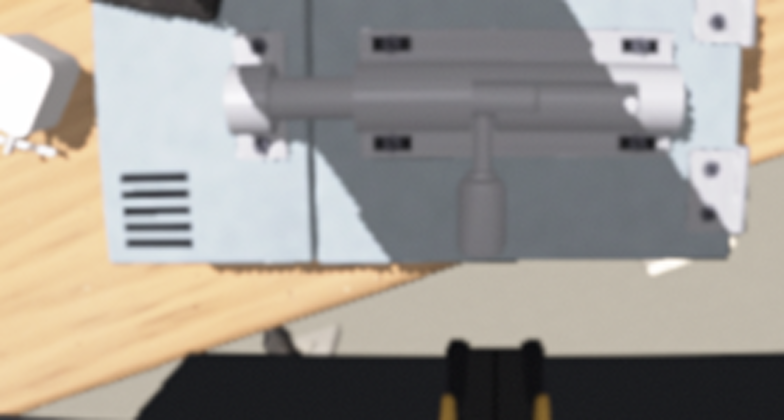

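The bolt is in the keeper ring (rod entering at (270,97)) and the handle lies flat in the notch (stem (482,145), grip (482,215)). The gripper is clear, and the card reader and cube look untouched. I'm handing in the job.

```bash
python3 -c "
from bench import *
print(close_job())"
```

```text
the job is handed in; nothing more can be done
None
```

The lid was held down while the bolt was slid home into its keeper, the handle was turned flat into its notch, the arm was withdrawn and the job was handed in at about 20.5 s; the verdict was not shown.

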